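# Load the capsule rack of the pressure-cycling chamber

### The arm

A 6-joint arm with a two-finger parallel gripper is mounted at the origin on the work surface. World frame = base frame: x ahead of the robot, y to its left, z up, the work surface at z = 0. Lengths are in m, angles in degrees, forces in N, time in s.
With the tool pointing down it reaches from about 0.4 to 0.825 m from the base axis. Payload 7 kg.
Tool frame: the origin (TCP) lies between the finger pads; the fingertips stand 8 mm ahead of it and the grasp point (between the pads) lies 11 mm behind it; z points along the fingers, y is the line along which they close (so a half turn about z gives the same grasp; the last joint's range is limited). The gripper opens to 88 mm and grips with 3 to 60 N. Pads are 19 mm wide; open, the fingers measure 130 mm over their backs; the gripper's body (78 mm by 193 mm) begins 47 mm behind the grasp point.
Start: joints at [-46.862, 20.546, 0.682, 0, -70.136, -16.507], TCP at [0.303, -0.603, 0.235] pointing down, gripper open.
Joint ranges: [-176.03, 176.03], [-82.01, 121.73], [-58.28, 71.71], [-173.87, 95.51], [-174.79, -0.11], [-173.66, 173.66]. Speed limits (degrees/s): [136.94, 136.94, 172.46, 180, 180, 180].

### API

Orientations are given as a 3x3 rotation matrix whose columns are the frame's x, y, z axes.
In Python, from rig import robot, viewer gives the robot as it stands (robot), with the cameras (viewer). Calls block until the motion is done:
- robot.goto(position, orientation): joint-space move of the TCP to a pose.
- robot.servo_line(position, ori=None, speed=0.15): straight line of the TCP; ori=None keeps the orientation; speed is the mean speed in m/s.
- robot.movej(angles): joint-space move.
- robot.move_gripper(opening): opening from 0.0 (shut) to 1.0 (fully open); the grip force is fixed at half the most; returns when the fingers have stopped.
- robot.dwell(seconds).
- robot.ik(position, orientation): joint angles nearest the present ones, or None.
- robot.get_state(): the state.
- viewer.grab_frame(name): name is "scene" or "top" or "wrist"; returns the picture (384x512x3 uint8, red, green, blue); there is no depth.
- viewer.camera_info(name): a dict with "vfov" (degrees; the focal length in pixels is half the picture's height over the tangent of half this angle, whatever the lens; pixels are square), "cx", "cy" (the principal point, pixels), "k1" (the pictures are not rectified: a ray, as slopes to the right and down, at radius r is drawn at 1 + k1 r^2 times it, then the intrinsics apply), "view" (4x4, takes a point from world to camera coordinates); the wrist camera has in their place "T_tool_cam" (4x4, takes a point from camera to tool coordinates, whose origin is the TCP and whose axes are the flange's). Camera axes: x right, y down, z forward; pixel columns grow to the right and rows downward; lengths in m; the calibration is good to about 2 mm. A picture is of the moment at which its call begins: read the wrist's pose just before it. camera_info takes no time and is no camera call.
A pose or a line that the arm cannot do raises robot.Unreachable and nothing moves.
- robot.job_done(): hands the job in; it is judged then, once.
The state is a dict: "t": time; "qpos": joint angles; "qvel": joint speeds; "effort": joint torques, N m; "position": TCP position; "tcp_rot": TCP orientation; "force": force on the tool from outside, world axes, zero at the start; "ft_torque": the same for the moment, N m; "grip_width": opening from 0.0 (shut) to 1.0 (fully open); "finger_force": force on a finger pad.
Only numpy, scipy, OpenCV 4.12 (cv2) and the standard library are available. Lean on these libraries where they do the work, as an engineer would, in place of code of your own. Each camera call takes 0.05 s, during which the arm holds its last target. There are 200 camera calls.

### The job

Load the pressure-cycling chamber for its run: pull the sprung rack right out to its stop by its knob, move the rectangular blanking unit from its middle slot into the slot of the wooden parking block, and stand every brass aneroid capsule unit on the bench upright in the rack, one to a slot with its foot fully down: the thick double reference unit in the middle slot behind the knob and the plain ones in any of the other slots. When all are standing in the rack and let go, slide it fully home into the chamber with them still upright, and leave the other things on the bench where they are.

Things in the scene. Friction and masses are not known exactly. Their poses are not given: they have to be found in the camera images.
- chamber: pressure-cycling chamber fixed to the worktop, grey, clear roof: 340 mm wide (y), 201 mm deep including a 70 mm high block at its rear, roof top 98 mm above the worktop, inside height under the roof 92 mm. Origin on the worktop at the centre of its mouth; +x points into the chamber, the rack comes out along -x
- rack (a joint): the sprung rack's travel: 0 = fully home in the chamber, grows as it is pulled out along the chamber's -x, 0.11 m = against its stop. Light return spring (under 1 N) and a friction brake (3 N), so it stays where it is left; about 4 N moves it
- knob (a point): centre of the top face of the black stop knob in the middle of the rack's front: upright cylinder 20 mm across, standing from 11 to 56 mm above the worktop, 58 mm ahead of the middle slot and joined to the rack by a 12 mm wide bar at its foot, top 16 mm above the worktop. Axes as the chamber's
- slot0 (a point): slot 0 of the aluminium rack (numbered towards +y of the chamber): centre of its floor, 12 mm above the worktop; opening 31 mm along the chamber's x by 48 mm along its y, 12 mm deep (rims 24 mm above the worktop); slots 54 mm apart. Moves with the rack; axes as the chamber's. 75 mm outside the mouth with the rack at its stop, 35 mm inside when home
- slot1 (a point): slot 1 of the aluminium rack (numbered towards +y of the chamber): centre of its floor, 12 mm above the worktop; opening 31 mm along the chamber's x by 48 mm along its y, 12 mm deep (rims 24 mm above the worktop); slots 54 mm apart. Moves with the rack; axes as the chamber's. 75 mm outside the mouth with the rack at its stop, 35 mm inside when home
- slot2 (a point): slot 2 of the aluminium rack (the middle slot, straight behind the knob): centre of its floor, 12 mm above the worktop; opening 31 mm along the chamber's x by 48 mm along its y, 12 mm deep (rims 24 mm above the worktop); slots 54 mm apart. Moves with the rack; axes as the chamber's. 75 mm outside the mouth with the rack at its stop, 35 mm inside when home
- slot3 (a point): slot 3 of the aluminium rack (numbered towards +y of the chamber): centre of its floor, 12 mm above the worktop; opening 31 mm along the chamber's x by 48 mm along its y, 12 mm deep (rims 24 mm above the worktop); slots 54 mm apart. Moves with the rack; axes as the chamber's. 75 mm outside the mouth with the rack at its stop, 35 mm inside when home
- slot4 (a point): slot 4 of the aluminium rack (numbered towards +y of the chamber): centre of its floor, 12 mm above the worktop; opening 31 mm along the chamber's x by 48 mm along its y, 12 mm deep (rims 24 mm above the worktop); slots 54 mm apart. Moves with the rack; axes as the chamber's. 75 mm outside the mouth with the rack at its stop, 35 mm inside when home
- reference: reference unit (always there): double brass disc 44 mm across, 24 mm thick, upright (centre 35 mm up), dark seam, 10 mm wide nipple on top (67 mm up), on a dark steel foot 28 (x) x 44 (y) x 14 mm high, its lowest 6 mm 25 x 41 mm. Origin: centre of the foot's underside, z up, x along the disc's axis: pinch its flat faces, which look to +x and -x. Half-turn symmetric about z. About 120 g
- capsule0: plain aneroid capsule unit: brass disc 40 mm across, 12 mm thick, upright (centre 33 mm up, top 53 mm) on a dark steel foot 28 (x) x 44 (y) x 14 mm high, its lowest 6 mm 25 x 41 mm. Origin: centre of the foot's underside, z up, x along the disc's axis: pinch its flat faces, which look to +x and -x. Half-turn symmetric about z. About 120 g. Two to four plain units are present, others None
- capsule1: plain aneroid capsule unit: brass disc 40 mm across, 12 mm thick, upright (centre 33 mm up, top 53 mm) on a dark steel foot 28 (x) x 44 (y) x 14 mm high, its lowest 6 mm 25 x 41 mm. Origin: centre of the foot's underside, z up, x along the disc's axis: pinch its flat faces, which look to +x and -x. Half-turn symmetric about z. About 120 g. Two to four plain units are present, others None
- capsule2: plain aneroid capsule unit: brass disc 40 mm across, 12 mm thick, upright (centre 33 mm up, top 53 mm) on a dark steel foot 28 (x) x 44 (y) x 14 mm high, its lowest 6 mm 25 x 41 mm. Origin: centre of the foot's underside, z up, x along the disc's axis: pinch its flat faces, which look to +x and -x. Half-turn symmetric about z. About 120 g. Two to four plain units are present, others None
- capsule3: plain aneroid capsule unit: brass disc 40 mm across, 12 mm thick, upright (centre 33 mm up, top 53 mm) on a dark steel foot 28 (x) x 44 (y) x 14 mm high, its lowest 6 mm 25 x 41 mm. Origin: centre of the foot's underside, z up, x along the disc's axis: pinch its flat faces, which look to +x and -x. Half-turn symmetric about z. About 120 g. Two to four plain units are present, others None
- blank: blanking unit, stands in the rack's middle slot at the start: upright rectangular aluminium plate 12 mm thick (x), 40 mm wide (y), top 55 mm up, on a dark steel foot 28 (x) x 44 (y) x 14 mm high, its lowest 6 mm 25 x 41 mm. Origin: centre of the foot's underside, z up, x along the plate's normal: pinch its flat faces, which look to +x and -x. Half-turn symmetric about z. About 120 g
- block: low parking block of pale wood fixed to the worktop, 55 (x) x 72 (y) x 24 mm high, with one slot in its top. Origin: centre of its underside
- block_slot (a point): centre of the floor of the parking block's slot, 12 mm above the worktop; opening 31 mm along the block's x by 48 mm along its y, 12 mm deep; axes as the block's
- housing: squat black gauge housing, 84 mm across, 40 mm high, bystander; origin at the underside's centre
- bezel_a: nickel bezel ring, 64 mm across, 8 mm high, lying flat, bystander
- bezel_b: second bezel ring, the same
- weight: steel reference weight with a knob, 44 mm across, 58 mm high, bystander
- driver: screwdriver 160 mm long, lying, bystander
- jar: small closed jar, 44 mm across, 60 mm high, bystander

How it is judged (in metres and radians):
On the way, in this order (a step that is already met when the one before it is completed fails the run):
1. the rack is pulled out to its stop (value of joint rack above 0.104 m), for 0.2 s.
2. with the rack out, every unit present stands in a slot and is let go, the reference in the middle one, the blanking unit in the parking block (value of joint rack above 0.07 m and horizontal distance between reference and slot2 below 0.005 m and z of reference in the frame of slot2 between -0.004 and 0.004 m and angle between each of reference, capsule0, capsule1, capsule2, capsule3, blank's own z axis and vertical below 0.08 rad and contact force between the fingers and reference below 0.3 N and ((horizontal distance between capsule0 and slot0 below 0.005 m and z of capsule0 in the frame of slot0 between -0.004 and 0.004 m) or (horizontal distance between capsule0 and slot1 below 0.005 m and z of capsule0 in the frame of slot1 between -0.004 and 0.004 m) or (horizontal distance between capsule0 and slot3 below 0.005 m and z of capsule0 in the frame of slot3 between -0.004 and 0.004 m) or (horizontal distance between capsule0 and slot4 below 0.005 m and z of capsule0 in the frame of slot4 between -0.004 and 0.004 m)) and contact force between the fingers and capsule0 below 0.3 N and ((horizontal distance between capsule1 and slot0 below 0.005 m and z of capsule1 in the frame of slot0 between -0.004 and 0.004 m) or (horizontal distance between capsule1 and slot1 below 0.005 m and z of capsule1 in the frame of slot1 between -0.004 and 0.004 m) or (horizontal distance between capsule1 and slot3 below 0.005 m and z of capsule1 in the frame of slot3 between -0.004 and 0.004 m) or (horizontal distance between capsule1 and slot4 below 0.005 m and z of capsule1 in the frame of slot4 between -0.004 and 0.004 m)) and contact force between the fingers and capsule1 below 0.3 N and ((horizontal distance between capsule2 and slot0 below 0.005 m and z of capsule2 in the frame of slot0 between -0.004 and 0.004 m) or (horizontal distance between capsule2 and slot1 below 0.005 m and z of capsule2 in the frame of slot1 between -0.004 and 0.004 m) or (horizontal distance between capsule2 and slot3 below 0.005 m and z of capsule2 in the frame of slot3 between -0.004 and 0.004 m) or (horizontal distance between capsule2 and slot4 below 0.005 m and z of capsule2 in the frame of slot4 between -0.004 and 0.004 m)) and contact force between the fingers and capsule2 below 0.3 N and ((horizontal distance between capsule3 and slot0 below 0.005 m and z of capsule3 in the frame of slot0 between -0.004 and 0.004 m) or (horizontal distance between capsule3 and slot1 below 0.005 m and z of capsule3 in the frame of slot1 between -0.004 and 0.004 m) or (horizontal distance between capsule3 and slot3 below 0.005 m and z of capsule3 in the frame of slot3 between -0.004 and 0.004 m) or (horizontal distance between capsule3 and slot4 below 0.005 m and z of capsule3 in the frame of slot4 between -0.004 and 0.004 m)) and contact force between the fingers and capsule3 below 0.3 N and horizontal distance between blank and block_slot below 0.005 m and z of blank in the frame of block_slot between -0.004 and 0.004 m and contact force between the fingers and blank below 0.3 N), for 0.3 s.
At the end, for the whole second after the job is handed in: Rack within 5 mm of home; reference unit in the middle slot, each plain unit present in another rack slot, blanking unit in the block's slot: each within 5 mm of its slot's centre and 4 mm of its floor, upright within 0.08 rad, released, at rest (value of joint rack below 0.005 m and horizontal distance between reference and slot2 below 0.005 m and z of reference in the frame of slot2 between -0.004 and 0.004 m and angle between each of reference, capsule0, capsule1, capsule2, capsule3, blank's own z axis and vertical below 0.08 rad and contact force between the fingers and reference below 0.3 N and ((horizontal distance between capsule0 and slot0 below 0.005 m and z of capsule0 in the frame of slot0 between -0.004 and 0.004 m) or (horizontal distance between capsule0 and slot1 below 0.005 m and z of capsule0 in the frame of slot1 between -0.004 and 0.004 m) or (horizontal distance between capsule0 and slot3 below 0.005 m and z of capsule0 in the frame of slot3 between -0.004 and 0.004 m) or (horizontal distance between capsule0 and slot4 below 0.005 m and z of capsule0 in the frame of slot4 between -0.004 and 0.004 m)) and contact force between the fingers and capsule0 below 0.3 N and ((horizontal distance between capsule1 and slot0 below 0.005 m and z of capsule1 in the frame of slot0 between -0.004 and 0.004 m) or (horizontal distance between capsule1 and slot1 below 0.005 m and z of capsule1 in the frame of slot1 between -0.004 and 0.004 m) or (horizontal distance between capsule1 and slot3 below 0.005 m and z of capsule1 in the frame of slot3 between -0.004 and 0.004 m) or (horizontal distance between capsule1 and slot4 below 0.005 m and z of capsule1 in the frame of slot4 between -0.004 and 0.004 m)) and contact force between the fingers and capsule1 below 0.3 N and ((horizontal distance between capsule2 and slot0 below 0.005 m and z of capsule2 in the frame of slot0 between -0.004 and 0.004 m) or (horizontal distance between capsule2 and slot1 below 0.005 m and z of capsule2 in the frame of slot1 between -0.004 and 0.004 m) or (horizontal distance between capsule2 and slot3 below 0.005 m and z of capsule2 in the frame of slot3 between -0.004 and 0.004 m) or (horizontal distance between capsule2 and slot4 below 0.005 m and z of capsule2 in the frame of slot4 between -0.004 and 0.004 m)) and contact force between the fingers and capsule2 below 0.3 N and ((horizontal distance between capsule3 and slot0 below 0.005 m and z of capsule3 in the frame of slot0 between -0.004 and 0.004 m) or (horizontal distance between capsule3 and slot1 below 0.005 m and z of capsule3 in the frame of slot1 between -0.004 and 0.004 m) or (horizontal distance between capsule3 and slot3 below 0.005 m and z of capsule3 in the frame of slot3 between -0.004 and 0.004 m) or (horizontal distance between capsule3 and slot4 below 0.005 m and z of capsule3 in the frame of slot4 between -0.004 and 0.004 m)) and contact force between the fingers and capsule3 below 0.3 N and horizontal distance between blank and block_slot below 0.005 m and z of blank in the frame of block_slot between -0.004 and 0.004 m and contact force between the fingers and blank below 0.3 N and linear speed of each of reference, capsule0, capsule1, capsule2, capsule3, blank below 0.02 m/s); the robot touches nothing.
It fails at once if a bystander (gauge housing, bezel ring, reference weight, screwdriver or jar) is moved more than 3 cm (distance of any of housing, bezel_a, bezel_b, weight, driver, jar from where it was at the start of the episode above 0.03 m).
Of capsule0, capsule1, capsule2, capsule3 only 2 to 4 are there at a start; the rules pass over those that are not, and their reading is None.
At some moment in a run one of reference, capsule0, capsule1, capsule2, capsule3 may be knocked a few centimetres aside while the robot is not near it.
It also fails if it takes over 210 s, if anything falls off the work surface, if the arm or the gripper's body presses on something with over 40 N, if the wrist force passes 120 N, or if a joint passes its speed limit or range.

## Working session

There is one attempt and no reset: what is moved stays moved. The work goes in short steps, each a Python script; the robot and the scene stay as the last script left them, time stands still between calls to the robot, and variables do not carry over. Pictures are saved under pics/ and viewed, at most 14 in all, crops included, and the job is handed in when it is done.

```bash
ls; mkdir -p pics; python3 - <<'E'
from rig import robot, viewer
import cv2,numpy as np
for n in("scene","top","wrist"):
    cv2.imwrite(f"pics/{n}0.png",viewer.grab_frame(n)[:,:,::-1]); print(n,viewer.camera_info(n))
print(robot.get_state())
E
```

```text
pics
rig.py
scene {'vfov': 56.63011742440702, 'cx': 253.75668741916283, 'cy': 184.36245739462456, 'k1': -0.0627058433492226, 'view': array([[-0.71702424,  0.69688975,  0.01486309,  0.35687881],
       [ 0.39766515,  0.4264809 , -0.81238936, -0.18416854],
       [-0.57248465, -0.57659233, -0.58292591,  1.56473296],
       [ 0.        ,  0.        ,  0.        ,  1.        ]])}
top {'vfov': 51.123152385518864, 'cx': 256.4909253754884, 'cy': 189.3632528049746, 'k1': 0.025761798902346415, 'view': array([[-0.01456618, -0.99980072, -0.01365103,  0.04769496],
       [-0.98432907,  0.01673762, -0.17554527,  0.54245731],
       [ 0.17573878,  0.01088009, -0.98437671,  1.02645564],
       [ 0.        ,  0.        ,  0.        ,  1.        ]])}
wrist {'vfov': 70.02785313951425, 'cx': 252.88352518686958, 'cy': 191.64920248980818, 'k1': 0.021098624623374543, 'T_tool_cam': array([[ 4.45204882e-04, -9.66259771e-01, -2.57569129e-01,
         7.00436862e-02],
       [ 9.99999720e-01,  5.84966820e-04, -4.65991979e-04,
        -3.16038117e-06],
       [ 6.00938697e-04, -2.57568849e-01,  9.66259762e-01,
[... 207 characters left out ...]
,
       -7.01350538e+01, -1.65074281e+01]), 'qvel': array([-0.00478527, -0.05924205,  0.10610246,  0.13004506,  0.03931604,
        0.06887121]), 'effort': array([-1.67857575e-03, -5.83274245e+01,  2.93291563e+01,  7.00122669e+00,
        8.80247477e-03, -1.10208596e-04]), 'position': array([ 0.30236711, -0.60311567,  0.23385633]), 'tcp_rot': array([[-8.93965878e-01, -4.48134528e-01, -6.74122702e-04],
       [-4.48135012e-01,  8.93965296e-01,  1.02959227e-03],
       [ 1.41246456e-04,  1.22251834e-03, -9.99999243e-01]]), 'force': array([ 0.33694267, -0.70320142, -0.60904883]), 'ft_torque': array([-0.03319347, -0.00582319, -0.0120151 ]), 'finger_force': 0.0, 'grip_width': 1.0004967727192728}
```

```bash
python3 -c "
import cv2
cv2.imwrite('pics/top0b.png',cv2.resize(cv2.imread('pics/top0.png'),(800,600),interpolation=cv2.INTER_CUBIC))"
```

```text
(no output)
```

View pics/scene0.png

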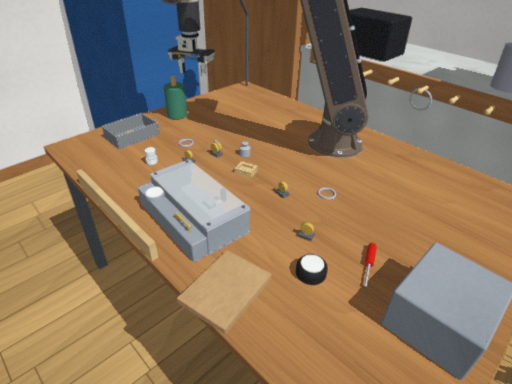

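View pics/top0b.png

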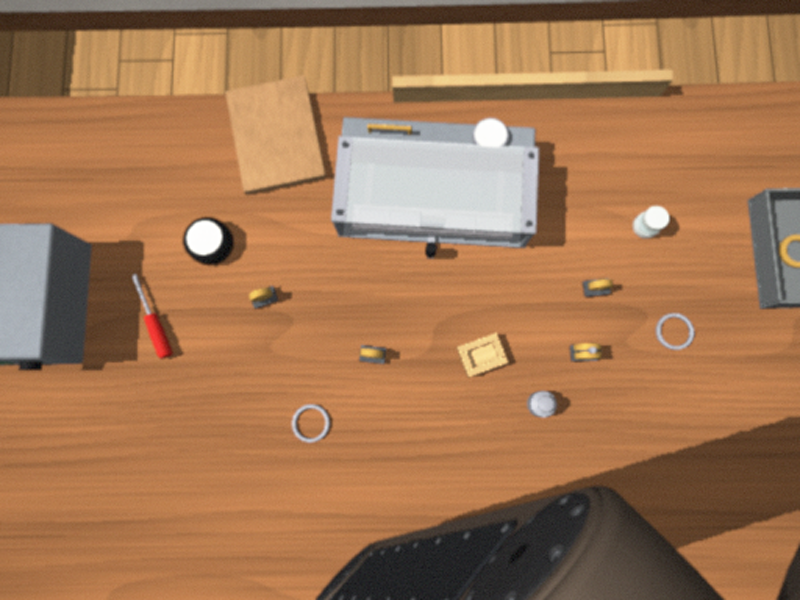

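The scene and top views show the chamber at top centre with the knob at about (431,243) in the 800-px top picture. The four brass units are at (263,297), (372,354), (598,287) and (586,352); the last is the reference, with its nipple. The block is at (484,354). The gauge housing, driver, rings, weight (543,403) and jar (652,221) are bystanders.

```bash
cat > h.py <<'E'
from rig import robot, viewer
import cv2, numpy as np
def cam(name, st=None):
    c=viewer.camera_info(name); f=192/np.tan(np.radians(c['vfov']/2))
    K=np.array([[f,0,c['cx']],[0,f,c['cy']],[0,0,1]]); D=np.array([c['k1'],0,0,0.])
    if name=='wrist':
        T=np.eye(4); T[:3,:3]=st['tcp_rot']; T[:3,3]=st['position']; C=T@c['T_tool_cam']
    else: C=np.linalg.inv(c['view'])
    return K,D,C
def rays(px,m):
    K,D,C=m
    u=cv2.undistortPoints(np.array(px,float).reshape(-1,1,2),K,D).reshape(-1,2)
    return C[:3,3],np.c_[u,np.ones(len(u))]@C[:3,:3].T
def onplane(px,m,z):
    o,d=rays(px,m); return o+d*((z-o[2])/d[:,2])[:,None]
def project(P,m):
    K,D,C=m; V=np.linalg.inv(C)
    return cv2.projectPoints(np.array(P,float).reshape(-1,1,3),cv2.Rodrigues(V[:3,:3])[0],V[:3,3],K,D)[0].reshape(-1,2)
def tri(obs):  # obs: list of (pixel, cam) of one point -> least-squares crossing, miss distance
    A=np.zeros((3,3));b=np.zeros(3);L=[]
    for p,m in obs:
        o,d=rays([p],m); d=d[0]/np.linalg.norm(d[0]); M=np.eye(3)-np.outer(d,d); A+=M;b+=M@o;L.append((o,M))
    P=np.linalg.solve(A,b); return P,max(np.linalg.norm(M@(P-o)) for o,M in L)
def down(yaw):  # tool pointing down, tool y (closing line) at yaw degrees from world x
    a=np.radians(yaw); y=np.array([np.cos(a),np.sin(a),0]); z=np.array([0,0,-1.]); return np.c_[np.cross(y,z),y,z]
def snap(fn=None):
    st=robot.get_state(); im=viewer.grab_frame('wrist')[:,:,::-1].copy()
    if fn: cv2.imwrite(f'pics/{fn}.png',im)
    return im,cam('wrist',st)
def hover(p,yaw,z): robot.goto(np.array([p[0],p[1],z]),down(yaw))
E
python3 - <<'E'
from h import *
m=cam('top')
for n,p,z in [('knob',(432,241),.056),('u0',(263,297),.04),('u1',(372,354),.04),('u2',(598,287),.04),('ref',(586,352),.045),('block',(484,354),.024),('mouthL',(337,236),.02),('mouthR',(528,246),.02),('dotBL',(340,212),.098),('dotBR',(532,223),.098),('weight',(543,401),.05),('ringa',(311,424),0),('housing',(208,240),.04),('jar',(655,218),.06)]:
    P=onplane([np.array(p)*.64],m,z)[0]; print(n,P.round(3),np.hypot(*P[:2]).round(3))
for yaw in (90,-90,0,180): print(yaw,robot.ik(np.array([.5,0.,.2]),down(yaw)))
E
```

```text
knob [ 0.637 -0.016  0.056] 0.637
u0 [0.547 0.278 0.04 ] 0.613
u1 [0.445 0.09  0.04 ] 0.454
u2 [ 0.554 -0.3    0.04 ] 0.63
ref [ 0.443 -0.271  0.045] 0.519
block [ 0.444 -0.102  0.024] 0.455
mouthL [0.659 0.152 0.02 ] 0.676
mouthR [ 0.634 -0.188  0.02 ] 0.662
dotBL [0.679 0.138 0.098] 0.693
dotBR [ 0.653 -0.181  0.098] 0.678
weight [ 0.362 -0.193  0.05 ] 0.411
ringa [0.329 0.198 0.   ] 0.384
housing [0.65  0.377 0.04 ] 0.751
jar [ 0.669 -0.399  0.06 ] 0.779
90 [  22.55685401    5.51794437  -23.88039373    0.          -60.6016619
 -112.55685401]
-90 [ 22.55685401   5.51794437 -23.88039373   0.         -60.6016619
  67.44314599]
0 [ 22.55685401   5.51794437 -23.88039373   0.         -60.6016619
 157.44314599]
180 [ 22.55685401   5.51794437 -23.88039373   0.         -60.6016619
 -22.55685401]
```

```bash
cat > look.py <<'E'
from h import *
import pickle
def look(tag,p,yaw,z=.16,d=.06):
    out=[]
    ax=down(yaw)[:,1]  # shift along the tool's y
    for i,s in enumerate((-d/2,d/2)):
        hover(np.array([p[0],p[1],0])+s*ax,yaw,z); robot.dwell(.15); out.append(snap(f'{tag}_{i}'))
    pickle.dump(out,open(f'pics/{tag}.pkl','wb')); return out
E
python3 - <<'E'
from look import *
look('ref',(.443,-.271),0,.17); look('blk',(.444,-.102),15,.17); look('knob',(.62,-.016),86,.17)
ims=[cv2.imread(f'pics/{t}_0.png') for t in('ref','blk','knob')]
big=np.vstack([np.hstack([ims[0],ims[1]]),np.hstack([ims[2],cv2.imread('pics/knob_1.png')])])
cv2.imwrite('pics/m1.png',cv2.resize(big,(800,600),interpolation=cv2.INTER_AREA)); print(robot.get_state()['t'])
E
```

```text
Traceback (most recent call last):
  File "look.py", line 7, in look
    hover(np.array([p[0],p[1],0])+s*ax,yaw,z); robot.dwell(.15); out.append(snap(f'{tag}_{i}'))
    ~~~~~^^^^^^^^^^^^^^^^^^^^^^^^^^^^^^^^^^^^
  File "h.py", line 30, in hover
    def hover(p,yaw,z): robot.goto(np.array([p[0],p[1],z]),down(yaw))
                        ~~~~~~~~~~^^^^^^^^^^^^^^^^^^^^^^^^^^^^^^^^^^^
host.Unreachable: the arm cannot take that pose within its joint ranges
```

```bash
cat >> h.py <<'E'
def pick_yaw(p,yaw,z):  # the half-turn that the last joint likes best
    c=[(abs(q[5]),y) for y in (yaw,yaw+180) if (q:=robot.ik(np.array([p[0],p[1],z]),down(y))) is not None]
    return min(c)[1]
E
python3 - <<'E'
from look import *
for t,p,y in [('ref',(.443,-.271),0),('blk',(.444,-.102),15),('knob',(.62,-.016),86)]:
    if t!='knob': y=pick_yaw(p,y,.17)
    print(t,y); look(t,p,y,.17)
ims=[cv2.imread(f'pics/{t}_0.png') for t in('ref','blk','knob')]
big=np.vstack([np.hstack([ims[0],ims[1]]),np.hstack([ims[2],cv2.imread('pics/knob_1.png')])])
cv2.imwrite('pics/m1.png',cv2.resize(big,(800,600),interpolation=cv2.INTER_AREA)); print(robot.get_state()['t'])
E
```

```text
ref 180
blk 195
knob 86
10.5417
```

View pics/m1.png

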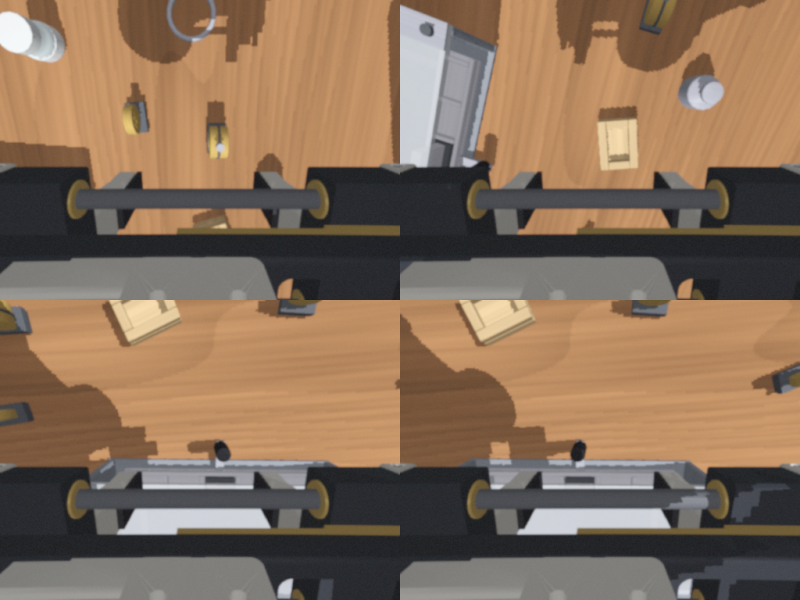

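The wrist camera sees only the upper half of its picture past the gripper, so I will hover with each target straight below the camera, at tool +x 0.075.

```bash
cat > look.py <<'E'
from h import *
import pickle
def look(tag,p,yaw,z=.13,d=.05,n=2):
    out=[]; R=down(yaw); c=np.array([p[0],p[1],0])-.078*R[:,0]
    for i,s in enumerate(np.linspace(-d/2,d/2,n) if n>1 else [0]):
        robot.goto(np.array([*(c+s*R[:,1])[:2],z]),R); robot.dwell(.2); out.append(snap(f'{tag}_{i}'))
    pickle.dump(out,open(f'pics/{tag}.pkl','wb')); return out
E
python3 - <<'E'
from look import *
for t,p,y in [('ref',(.443,-.271),180),('blk',(.444,-.102),195),('u2',(.554,-.3),180),('knob',(.637,-.016),86)]:
    try: look(t,p,y)
    except robot.Unreachable: print(t,'unreach')
ims=[cv2.imread(f'pics/{t}_0.png')[:225] for t in('ref','blk','u2','knob')]
big=np.vstack([np.hstack(ims[:2]),np.hstack(ims[2:])])
cv2.imwrite('pics/m2.png',cv2.resize(big,None,fx=.78,fy=.78,interpolation=cv2.INTER_AREA)); print(robot.get_state()['t'])
E
```

```text
18.95
```

View pics/m2.png

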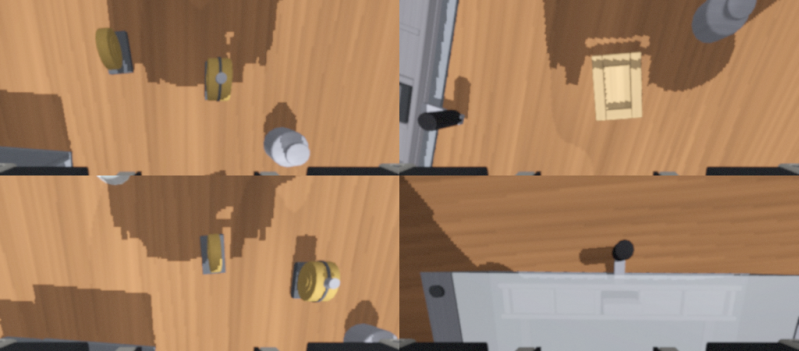

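The montage shows the reference at (218,78), a capsule (u2) at (213,253), the block at (617,85) and the knob top at (622,250), all clear of the gripper. Next I sample colours and measure the knob.

```bash
python3 - <<'E'
from look import *
def s(f,pts):
    h=cv2.cvtColor(cv2.imread(f'pics/{f}.png'),cv2.COLOR_BGR2HSV)
    for n,(x,y) in pts: print(f,n,h[int(y/.78),int(x/.78)].tolist(), end='; ')
    print()
s('ref_0',[('brass',(212,75)),('brassL',(225,80)),('wood',(330,60)),('shadow',(180,30)),('nip',(221,78)),('foot',(207,97)),('cfoot',(125,60)),('cbrass',(105,45))])
s('u2_0',[('foot',(206,85)),('footr',(221,95)),('brass',(213,70)),('brassbig',(320,100))])
s('blk_0',[('rim',(600,100-10)),('top',(600,65)),('floor',(618,80)),('side',(616,103))] and [('rim',(200,90)),('rimtop',(217,58)),('floor',(217,80)),('wall',(218,104)),('wood',(300,130)),('shadow',(160,60))])
s('knob_0',[('top',(225,72)),('sh',(195,80)),('roof',(120,130))])
# knob top
obs=[]
for im,m in pickle.load(open('pics/knob.pkl','rb')):
    k=(im.max(2)<70).astype(np.uint8); k[215:]=0
    n,l,st,c=cv2.connectedComponentsWithStats(k); 
    P=project([[.637,-.016,.056]],m)[0]
    i=min((i for i in range(1,n) if st[i,4]>100),key=lambda i:np.linalg.norm(c[i]-P)); print(P.round(),st[i],c[i])
    cn=cv2.findContours((l==i).astype(np.uint8),0,1)[0][0]; print(cv2.minEnclosingCircle(cn),cv2.minAreaRect(cn))
E
```

```text
ref_0 brass [21, 135, 149]; ref_0 brassL [120, 13, 142]; ref_0 wood [14, 120, 187]; ref_0 shadow [14, 125, 122]; ref_0 nip [115, 19, 145]; ref_0 foot [18, 44, 115]; ref_0 cfoot [115, 19, 81]; ref_0 cbrass [21, 134, 150]; 
u2_0 foot [103, 25, 93]; u2_0 footr [19, 80, 184]; u2_0 brass [20, 138, 151]; u2_0 brassbig [21, 123, 217]; 
blk_0 rim [19, 78, 231]; blk_0 rimtop [19, 77, 228]; blk_0 floor [19, 74, 244]; blk_0 wall [18, 89, 161]; blk_0 wood [14, 121, 190]; blk_0 shadow [13, 125, 114]; 
knob_0 top [110, 15, 50]; knob_0 sh [13, 144, 94]; knob_0 roof [111, 13, 194]; 
[286. 108.] [272  83  28  26 538] [285.75836431  96.16914498]
((285.1585388183594, 95.84146118164062), 14.642218589782715) ((286.25, 96.75), (22.62741470336914, 28.991378784179688), 45.0)
[223. 108.] [212  83  27  26 526] [224.92205323  96.15969582]
((225.39999389648438, 96.19999694824219), 13.776899337768555) ((224.70001220703125, 96.0999984741211), (26.56313133239746, 24.033308029174805), 71.56504821777344)
```

```bash
python3 - <<'E'
from look import *
v=pickle.load(open('pics/knob.pkl','rb'))
a=(285.5,96.1);b=(225,96.1)
print('tri',tri([(a,v[0][1]),(b,v[1][1])]),[onplane([p],m,.05)[0].round(4) for p,(_,m) in zip((a,b),v)])
for im,m in v:
    h=cv2.cvtColor(im,cv2.COLOR_BGR2HSV); k=(h[...,1]<45)&(h[...,2]>120)
    pts=[(x,np.argmax(k[90:215,x])+90) for x in list(range(100,240))+list(range(320,460)) if k[90:215,x].any()]
    W=onplane(pts,m,.098)[:,:2].astype(np.float32)
    vx,vy,x0,y0=cv2.fitLine(W,cv2.DIST_HUBER,0,.001,.001).ravel(); print('edge yaw',np.degrees(np.arctan2(-vx,vy)) if vy>0 else np.degrees(np.arctan2(vx,-vy)),x0,y0, np.abs((W-[x0,y0])@[-vy,vx]).mean())
E
```

```text
tri (array([ 0.6274235 , -0.01452203,  0.04225051]), np.float64(1.4330354060632278e-06)) [array([ 0.6279, -0.0154,  0.05  ]), array([ 0.628 , -0.0138,  0.05  ])]
edge yaw -4.1880846 0.64805806 -0.029929224 0.00043600512
edge yaw -4.777708 0.6522545 0.023955092 0.0011767478
```

```bash
python3 - <<'E'
from look import *
c=np.radians(-4.5); X=np.array([np.cos(c),np.sin(c),0]); k=np.array([.628,-.0146,0])-.004*X; R=down(85.5)
robot.goto(k+[0,0,.14],R); robot.move_gripper(.6)
robot.servo_line(k+[0,0,.044],speed=.1); robot.move_gripper(0.0)
s=robot.get_state(); print(s['grip_width']*88,s['finger_force'],s['position'],s['force'].round(1))
p0=s['position']; p0[2]=.044
for d in (.05,.1,.108,.111,.113):
    robot.servo_line(p0-d*X,speed=.06 if d<.105 else .02); robot.dwell(.2); s=robot.get_state()
    print(d,((p0-s['position'])@X).round(4),s['force'].round(1),s['t'])
    if s['force'][:2]@X[:2]>9: break
robot.move_gripper(.6); robot.servo_line(robot.get_state()['position']+[0,0,.1]); 
q=robot.get_state()['position']; k2=k+.004*X-.11*X; print(k2)
look('rackm',k2+.058*X,85.5,.14)
cv2.imwrite('pics/rk.png',np.vstack([cv2.imread('pics/rackm_0.png')[:230],cv2.imread('pics/rackm_1.png')[:230]]))
E
```

```text
19.089327110777177 29.99965935945511 [ 0.62421351 -0.0131722   0.04415438] [-0.8  6.   0.8]
0.05 0.0506 [-2.7  5.5  4.2] 23.15
0.1 0.1001 [1.4 5.1 0.6] 24.3333
0.108 0.1076 [ 2.6  4.2 -1.2] 25.0833
0.111 0.1101 [ 4.9  3.7 -3.9] 25.5833
0.113 0.1102 [ 11.7  -1.3 -11.8] 26.0333
[ 0.51833909 -0.0059695   0.        ]
```

View pics/rk.png

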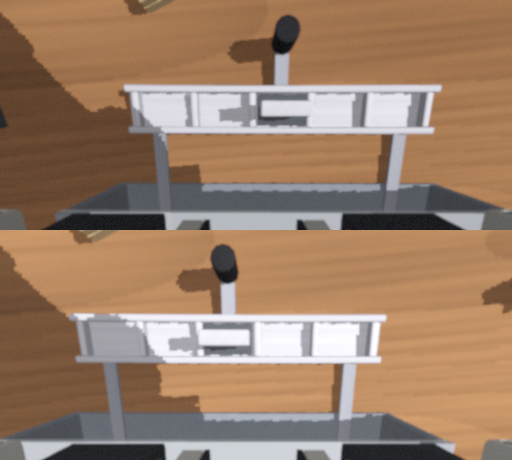

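The rack is at its stop (0.110 m). The five slots are visible, with the blank in the middle one at (285,110) in the upper view. The rim outline runs from about (124,86) to (434,132).

```bash
cat > rack.py <<'E'
from look import *
def rim(im,m,guess,yaw):
    """outer rim lines of the rack at two heights' worth of pixels: returns pixel lines' corner points FL,FR,BL,BR"""
    h=cv2.cvtColor(im,cv2.COLOR_BGR2HSV); k=((h[...,1]<60)&(h[...,2]>60)).astype(np.uint8)
    c=np.radians(yaw); X=np.array([np.cos(c),np.sin(c),0]); Y=np.array([-X[1],X[0],0]); g=np.array([*guess[:2],.024])
    def edge(fix,lo,hi,sgn,along,span):   # scan from outside inwards for wood->metal
        pts=[]
        for t in np.linspace(*span,60):
            r=np.linspace(hi,lo,120); P=project([g+along[0]*t*1+along[1]*sgn*q for q in r],m)
            val=cv2.remap(h[...,1].astype(np.float32),P[:,0].astype(np.float32),P[:,1].astype(np.float32),cv2.INTER_LINEAR).ravel()
            i=np.flatnonzero(val<75)
            if len(i) and i[0]>5: pts.append(P[i[0]])
        p=np.array(pts,np.float32); 
        for _ in range(3):
            vx,vy,x0,y0=cv2.fitLine(p,cv2.DIST_HUBER,0,.01,.01).ravel(); e=np.abs((p-[x0,y0])@[-vy,vx]); p=p[e<max(1.,np.median(e)*2)]
        return np.array([x0,y0]),np.array([vx,vy]),len(p)
    F=[edge(0,.013,.030,-1,(Y,X),s) for s in ((-.12,-.03),)]+[]
    F=edge(0,.010,.030,-1,(Y,X),(.02,.12)),edge(0,.010,.030,-1,(Y,X),(-.12,-.02))
    B=edge(0,.010,.030,1,(Y,X),(-.075,.075))
    L=edge(0,.125,.16,1,(X,Y),(-.012,.012)); R=edge(0,.125,.16,-1,(X,Y),(-.012,.012))
    def x(a,b): s=np.linalg.solve(np.c_[a[1],-b[1]],b[0]-a[0]); return a[0]+s[0]*a[1]
    return dict(FL=x(F[0],L),FR=x(F[1],R),BL=x(B,L),BR=x(B,R)),[e[2] for e in (*F,B,L,R)]
def measure(views,guess,yaw):
    obs=[rim(im,m,guess,yaw) for im,m in views]; out={}
    for n in ('FL','FR','BL','BR'):
        out[n],e=tri([(o[0][n],m) for o,(_,m) in zip(obs,views)]); print(n,out[n].round(4),'miss',e.round(4),[onplane([o[0][n]],m,.024)[0][:2].round(4) for o,(_,m) in zip(obs,views)])
    print([o[1] for o in obs])
    pl=[np.mean([onplane([o[0][n]],m,.024)[0] for o,(_,m) in zip(obs,views)],0) for n in ('FL','FR','BL','BR')]
    d=(pl[0]+pl[2]-pl[1]-pl[3])/2; print('size',np.linalg.norm(d),np.linalg.norm((pl[2]+pl[3]-pl[0]-pl[1])/2),'centre',np.mean(pl,0),'yaw',np.degrees(np.arctan2(-d[0],d[1])))
E
python3 - <<'E'
from rack import *
v=pickle.load(open('pics/rackm.pkl','rb')); measure(v,(.5764,-.0105),-4.5)
E
```

```text
FL [0.5643 0.1354 0.0158] miss 0.0 [array([0.5648, 0.1302]), array([0.5649, 0.1317])]
FR [ 0.5415 -0.1511  0.0158] miss 0.0001 [array([ 0.5426, -0.1477]), array([ 0.5429, -0.1462])]
BL [0.6103 0.1317 0.0158] miss 0.0 [array([0.6094, 0.1267]), array([0.6096, 0.1282])]
BR [ 0.5871 -0.1547  0.0157] miss 0.0002 [array([ 0.5867, -0.1511]), array([ 0.5872, -0.1497])]
[[60, 60, 60, 60, 60], [60, 60, 60, 60, 60]]
size 0.27878271906433644 0.04454867590649773 centre [ 0.57601512 -0.00973252  0.024     ] yaw -4.582801380649616
```

The rack measurement agrees with the knob grip: slot2 is at (0.576,-0.0097), yaw -4.6°. The triangulated rim height of about 0.016 is low, but the plane fit gives the correct sizes. Next I measure the block and the units with masks.

```bash
cat > units.py <<'E'
from look import *
def mask(im,kind):
    h=cv2.cvtColor(im,cv2.COLOR_BGR2HSV); H,S,V=[h[...,i].astype(int) for i in range(3)]
    if kind=='block': k=(H>=16)&(H<=23)&(S>45)&(S<105)&(V>130)
    elif kind=='brass': k=(H>=17)&(H<=30)&(S>95)
    else: k=(S<72)|((H>=17)&(H<=30)&(S>95))
    k=k.astype(np.uint8); k[212:]=0
    return cv2.morphologyEx(cv2.morphologyEx(k,cv2.MORPH_OPEN,np.ones((3,3))),cv2.MORPH_CLOSE,np.ones((5,5)))
def rect(im,m,guess,z,kind,R=.06):
    k=mask(im,kind); n,l,st,c=cv2.connectedComponentsWithStats(k); g=project([[guess[0],guess[1],z]],m)[0]
    i=min((i for i in range(1,n) if st[i,4]>150),key=lambda i:np.linalg.norm(c[i]-g))
    cn=max(cv2.findContours((l==i).astype(np.uint8),0,cv2.CHAIN_APPROX_NONE)[0],key=cv2.contourArea).reshape(-1,2)
    W=(onplane(cn,m,z)[:,:2]*1000).astype(np.float32); (cx,cy),(w,hh),a=cv2.minAreaRect(W)
    if w>hh: w,hh,a=hh,w,a+90     # short side along a = the unit's x
    a=(a+90)%180-90
    return np.array([cx,cy])/1000,w,hh,a,c[i]
def meas(views,guess,z,kind):
    r=[rect(im,m,guess,z,kind) for im,m in views]
    for q in r: print('  ',q[0].round(4),'size %.1f %.1f yaw %.1f'%q[1:4],q[4].round(1))
    if len(r)>1: print('   tri',tri([(q[4],m) for q,(_,m) in zip(r,views)])[0].round(4))
    a=2*np.radians([q[3] for q in r]); return np.mean([q[0] for q in r],0),np.degrees(np.arctan2(np.sin(a).mean(),np.cos(a).mean()))/2
E
python3 - <<'E'
from units import *
L=lambda t:pickle.load(open(f'pics/{t}.pkl','rb'))
print(meas(L('blk'),(.444,-.102),.024,'block'))
for t,g in (('ref',(.443,-.271)),('u2',(.554,-.3))):
    print(t,meas(L(t),g,.014,'unit')); print(meas(L(t),g,.045,'brass'))
E
```

```text
[ 0.4432 -0.0997] size 55.6 72.7 yaw 19.2 [279.5 110.1]
   [ 0.4432 -0.0997] size 55.8 72.6 yaw 19.5 [225.4 109.7]
   tri [ 0.4436 -0.1014  0.0228]
(array([ 0.44318399, -0.09969526]), np.float64(19.314858436584473))
   [ 0.4426 -0.2771] size 32.1 48.3 yaw -1.1 [280.2 101.4]
   [ 0.4478 -0.2775] size 33.3 47.4 yaw -0.7 [221.4 100.9]
   tri [ 0.4447 -0.2766  0.039 ]
ref (array([ 0.44520027, -0.27729964]), np.float64(-0.9020996093750001))
   [ 0.4449 -0.2753] size 27.1 42.6 yaw -0.0 [280.5 101.3]
   [ 0.4451 -0.2755] size 27.9 41.1 yaw 0.1 [220.6 101.3]
   tri [ 0.4448 -0.2762  0.0432]
(array([ 0.44501859, -0.27538074]), np.float64(0.0354095920920372))
   [ 0.5602 -0.3066] size 27.8 44.4 yaw 5.4 [272.7  99.9]
   [ 0.5599 -0.3068] size 28.0 45.1 yaw 5.6 [220.3 100.9]
   tri [ 0.5599 -0.3075  0.0095]
u2 (array([ 0.56002499, -0.30673503]), np.float64(5.4611217975616455))
   [ 0.5609 -0.3056] size 13.6 37.9 yaw 5.6 [274.6  98.5]
   [ 0.5594 -0.306 ] size 15.3 37.4 yaw 6.1 [216.   99.1]
   tri [ 0.5602 -0.307   0.0381]
(array([ 0.56013391, -0.30578831]), np.float64(5.826361417770386))
```

All sizes match what is given: the block 55.7×72.6 mm at yaw 19.3°, and the unit feet 28×44 mm. Next I move the blank.

```bash
cat > pp.py <<'E'
from units import *
SLOT2=np.array([.5760,-.0096]); CY=-4.58; c_=np.radians(CY); CX=np.array([np.cos(c_),np.sin(c_)]); CYV=np.array([-CX[1],CX[0]])
slot=lambda i: SLOT2+(i-2)*.054*CYV
BLK=np.array([.4432,-.0997]); BY=19.3; H=.045; UP=.165
def lower(p,z,fmax=10,step=.003,z0=None):
    robot.servo_line(np.array([p[0],p[1],z0]),speed=.15); f0=robot.get_state()['force'][2]
    while z0>z+1e-4:
        z0=max(z,z0-step); robot.servo_line(np.array([p[0],p[1],z0]),speed=.04)
        f=robot.get_state()['force'][2]-f0
        if abs(f)>fmax: print('contact at',z0,f); return False
    print('lowered, dF',round(f,1)); return True
def pick(p,yaw,zb,w,gap=.40):
    y=pick_yaw(p,yaw,UP); robot.goto(np.array([*p,UP]),down(y)); robot.move_gripper(gap)
    robot.servo_line(np.array([*p,zb+H-.011]),speed=.12); robot.dwell(.1); robot.move_gripper(0.)
    s=robot.get_state(); print('grip mm',round(s['grip_width']*88,1),'want',w,'pos',s['position'].round(4),'t',s['t'])
    robot.servo_line(np.array([*s['position'][:2],UP]),speed=.15); g=robot.get_state()['grip_width']*88; return abs(g-w)<3
def place(p,yaw,zb,gap=.40):
    y=pick_yaw(p,yaw,UP); robot.goto(np.array([*p,UP]),down(y)); robot.dwell(.2)
    z=zb+H-.011; ok=lower(p,z+.0005,z0=z+.018)
    if not ok: return False
    robot.move_gripper(gap); robot.dwell(.1); robot.servo_line(np.array([*p,UP]),speed=.15); print('t',robot.get_state()['t']); return True
E
python3 - <<'E'
from pp import *
if pick(slot(2),CY,.012,12) and place(BLK,BY,.012):
    look('bchk',BLK,pick_yaw(BLK,BY,.14),.14); cv2.imwrite('pics/bc.png',np.hstack([cv2.imread(f'pics/bchk_{i}.png')[:220,140:372] for i in (0,1)]))
E
```

```text
grip mm 11.4 want 12 pos [ 0.5761 -0.0096  0.0461] t 32.7833
lowered, dF -0.1
t 38.6167
```

View pics/bc.png

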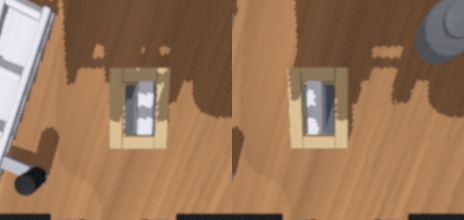

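The blank stands upright in the block's slot, at (140,108) in the left crop. Next is the reference, with a fresh look before the pick.

```bash
sed -i 's/\.078\*R/.070*R/' look.py; cat >> pp.py <<'E'
def find(tag,g,yaw):
    v=look(tag,g,pick_yaw(g,yaw,.13),.13,d=.04); a=meas(v,g,.014,'unit'); b=meas(v,g,.045,'brass'); print(tag,a,b); return a,b
E
python3 - <<'E'
from pp import *
a,b=find('ref',(.445,-.2768),0)
E
```

```text
[ 0.4432 -0.276 ] size 31.4 47.9 yaw 0.1 [275.7 117.8]
   [ 0.4467 -0.2756] size 31.9 48.1 yaw 0.1 [229.6 118.4]
   tri [ 0.4451 -0.2763  0.0383]
   [ 0.4449 -0.2759] size 26.0 42.5 yaw 0.6 [276.3 117.5]
   [ 0.445  -0.2757] size 26.6 42.5 yaw 0.1 [229.2 117.7]
   tri [ 0.445  -0.2767  0.0435]
ref (array([ 0.44494075, -0.27580519]), np.float64(0.11361508443951607)) (array([ 0.44490804, -0.27581151]), np.float64(0.34016407281160355))
```

```bash
python3 - <<'E'
from pp import *
if pick((.4449,-.2758),.2,0,24,.45): print(place(slot(2),CY,.012,.40))
a,b=find('u2',(.560,-.3065),5.5)
E
```

```text
grip mm 24.2 want 24 pos [ 0.4452 -0.2759  0.0343] t 43.9583
lowered, dF -0.9
t 50.175
True
   [ 0.5602 -0.3058] size 27.7 43.4 yaw 5.6 [274.  116.7]
   [ 0.5604 -0.3063] size 27.4 42.7 yaw 5.2 [231.8 117.4]
   tri [ 0.5601 -0.3068  0.0135]
   [ 0.5603 -0.3057] size 12.5 38.5 yaw 6.5 [276.2 116.2]
   [ 0.5596 -0.3063] size 14.1 37.6 yaw 5.6 [229.4 116.7]
   tri [ 0.5602 -0.3071  0.0394]
u2 (array([ 0.56029089, -0.30606325]), np.float64(5.379906177520751)) (array([ 0.55991486, -0.30602109]), np.float64(6.064277648925781))
```

```bash
python3 - <<'E'
from pp import *
if pick((.5602,-.3060),5.5,0,12,.5): print(place(slot(1),CY,.012,.40))
look('rk2',slot(2),85.5,.17)
cv2.imwrite('pics/rk2.png',np.vstack([cv2.imread('pics/rk2_0.png')[:220],cv2.imread('pics/rk2_1.png')[:220]]))
E
```

```text
grip mm 12.1 want 12 pos [ 0.5602 -0.306   0.0339] t 54.6917
lowered, dF 0.8
t 60.8833
True
```

View pics/rk2.png

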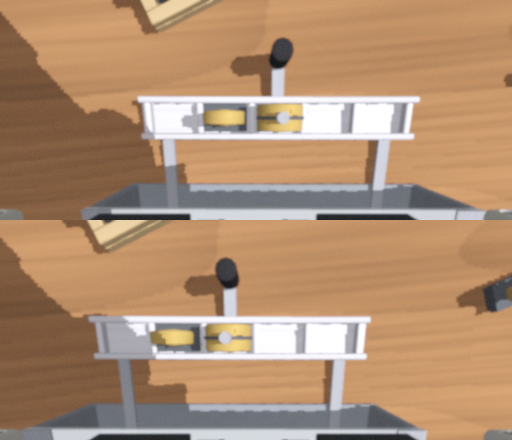

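The reference (280,117) and a capsule (224,117) stand in slots 2 and 1. Next are the other two capsules.

```bash
python3 - <<'E'
from pp import *
a,b=find('u1',(.445,.090),0)
p=(a[0]+b[0])/2; a,b=find('u1b',p,a[1])
a,b=find('u0',(.549,.280),15)
p=(a[0]+b[0])/2; a,b=find('u0b',p,a[1])
print(robot.get_state()['t'])
E
```

```text
[0.4475 0.0911] size 28.3 43.8 yaw -7.8 [271.3 118.9]
   [0.4472 0.0912] size 27.9 44.5 yaw -7.9 [229.4 118.6]
   tri [0.4472 0.0905 0.0119]
   [0.4483 0.0912] size 14.0 38.7 yaw -9.2 [273.1 119.1]
   [0.4466 0.0913] size 13.7 38.6 yaw -3.7 [226.9 118.2]
   tri [0.4473 0.0904 0.0373]
u1 (array([0.44733885, 0.0911432 ]), np.float64(-7.8229827880859375)) (array([0.44743002, 0.09124701]), np.float64(-6.456371307373046))
   [0.4474 0.0911] size 27.9 43.4 yaw -7.8 [273. 118.]
   [0.4474 0.091 ] size 27.6 43.4 yaw -7.8 [231.7 116.9]
   tri [0.4471 0.0905 0.0127]
   [0.4478 0.0911] size 13.3 38.5 yaw -7.0 [274.9 117.9]
   [0.4471 0.0911] size 13.4 38.5 yaw -8.7 [229.1 117.1]
   tri [0.4474 0.0907 0.0391]
u1b (array([0.44737022, 0.09107173]), np.float64(-7.798667907714845)) (array([0.44744966, 0.09111097]), np.float64(-7.826541900634766))
   [0.5521 0.2847] size 27.8 43.8 yaw 17.3 [268.2 122. ]
   [0.5521 0.2844] size 28.4 43.9 yaw 18.9 [227. 121.]
   tri [0.5524 0.284  0.0137]
   [0.5524 0.2845] size 13.4 38.1 yaw 15.5 [269.8 122.1]
   [0.5516 0.2843] size 14.5 38.4 yaw 18.3 [224.2 121.3]
   tri [0.5524 0.2839 0.0395]
u0 (array([0.55208435, 0.28457336]), np.float64(18.11879920959473)) (array([0.55200464, 0.28439424]), np.float64(16.89261817932129))
   [0.5521 0.284 ] size 27.6 43.3 yaw 18.4 [272.5 117.3]
   [0.5522 0.2845] size 28.0 43.4 yaw 18.2 [231.1 116.7]
   tri [0.5524 0.2838 0.015 ]
   [0.5526 0.2847] size 14.1 37.6 yaw 18.9 [274.6 117.3]
   [0.5517 0.2844] size 13.4 38.5 yaw 17.3 [228.9 116.8]
   tri [0.5523 0.2839 0.0396]
u0b (array([0.5521463 , 0.28426588]), np.float64(18.322323799133304)) (array([0.55212918, 0.28453387]), np.float64(18.059375762939453))
68.8667
```

```bash
python3 - <<'E'
from pp import *
if pick((.5521,.2844),18.3,0,12,.5): print(place(slot(4),CY,.012,.40))
a,b=find('u1c',(.4474,.0911),-7.8); p=(a[0]+b[0])/2
if np.linalg.norm(p-[.4474,.0911])<.004:
    if pick(p,a[1],0,12,.5): print(place(slot(3),CY,.012,.40))
v=look('rk3',slot(2),85.5,.17)
look('bchk2',BLK,pick_yaw(BLK,BY,.14),.14,n=1)
t=cv2.resize(viewer.grab_frame('top')[60:276,60:492,::-1],(512,256))
cv2.imwrite('pics/rk3.png',np.vstack([cv2.imread('pics/rk3_0.png')[:170],np.hstack([cv2.imread('pics/bchk2_0.png')[40:210,128:384],cv2.imread('pics/rk3_1.png')[40:210,:256]]),t]))
E
```

```text
grip mm 11.7 want 12 pos [0.552  0.2844 0.0339] t 71.6917
lowered, dF -0.9
t 77.7083
True
   [0.4474 0.0913] size 28.4 43.4 yaw -7.9 [274.3 117.6]
   [0.447  0.0908] size 27.8 43.3 yaw -7.8 [231.9 117.2]
   tri [0.4471 0.0904 0.0132]
   [0.4482 0.0912] size 13.3 38.6 yaw -6.1 [276.4 117.8]
   [0.4469 0.0913] size 14.1 37.5 yaw -7.8 [229.6 117.6]
   tri [0.4473 0.0908 0.0384]
u1c (array([0.44719701, 0.09101748]), np.float64(-7.8111686706542995)) (array([0.44754533, 0.09122086]), np.float64(-6.927265167236329))
grip mm 11.7 want 12 pos [0.4473 0.0911 0.0339] t 81.8917
lowered, dF 0.7
t 87.7417
True
```

View pics/rk3.png

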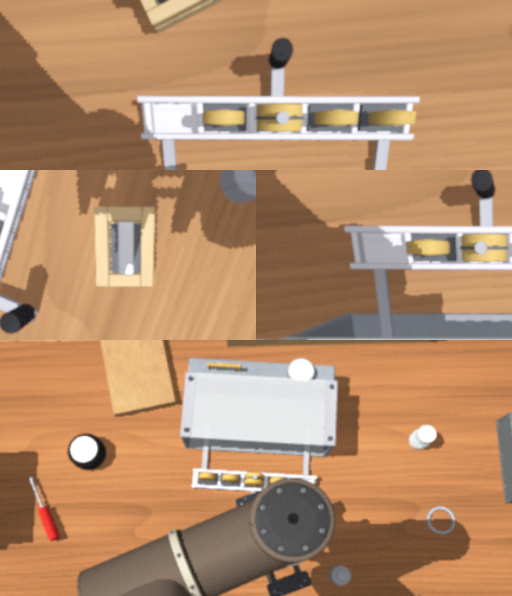

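All four units appear seated in slots 1–4, and the blank in the block. I check their heights and centring by triangulating before pushing.

```bash
python3 - <<'E'
from pp import *
for n,z in ((1,.052),(2,.056),(3,.052),(4,.052)):
    # nadir views over each slot, same tool-relative place as on the bench
    y=pick_yaw(slot(n),CY,.15); v=look(f's{n}',slot(n),y,.142,d=.04)
    r=[rect(im,m,slot(n),z,'brass') for im,m in v]
    T=tri([(q[4],m) for q,(_,m) in zip(r,v)])[0]; e=np.mean([q[0] for q in r],0)-slot(n)
    print(n,'z',T[2].round(4),'err mm x,y',(e@CX*1000).round(1),(e@CYV*1000).round(1),[(q[1].round(),q[2].round(),q[3].round(1)) for q in r])
print(robot.get_state()['t'])
E
```

```text
Traceback (most recent call last):
AttributeError: 'float' object has no attribute 'round'
```

```bash
python3 - <<'E'
from pp import *
for n,z in ((1,.052),(2,.056),(3,.052),(4,.052)):
    y=pick_yaw(slot(n),CY,.15); v=look(f's{n}',slot(n),y,.142,d=.04)
    r=[rect(im,m,slot(n),z,'brass') for im,m in v]
    T=tri([(q[4],m) for q,(_,m) in zip(r,v)])[0]; e=np.mean([q[0] for q in r],0)-slot(n)
    print(n,'z',T[2].round(4),'err mm x,y',(e@CX*1000).round(1),(e@CYV*1000).round(1),[np.round(q[1:4],1).tolist() for q in r])
print(robot.get_state()['t'])
E
```

```text
1 z 0.0516 err mm x,y -1.0 -0.1 [[13.5, 36.8, -3.7], [14.5, 36.7, -4.5]]
2 z 0.0461 err mm x,y -0.7 -0.2 [[25.1, 40.1, -4.6], [24.9, 40.9, -4.5]]
3 z 0.0501 err mm x,y -0.9 -0.1 [[13.6, 36.9, -3.7], [14.5, 36.7, -4.5]]
4 z 0.0518 err mm x,y -0.7 -0.1 [[13.6, 36.9, -3.7], [13.6, 36.9, -5.4]]
97.8667
```

Each unit sits 12 mm above its bench reading and within 1 mm of its slot centre. Next I push the rack home from the front of the knob.

```bash
python3 - <<'E'
from pp import *
X=np.array([*CX,0]); k=np.array([*(slot(2)-.058*CX),.044]); R=down(85.42)
robot.goto(k-.045*X+[0,0,.12],R); robot.move_gripper(0.)
robot.servo_line(k-.045*X,speed=.1); robot.dwell(.3); f0=robot.get_state()['force']
d=-.04
robot.servo_line(k-.03*X,speed=.05); d=-.03; contact=None
while d<.105:
    step=.002 if (contact is None or d>contact+.095) else .02
    if contact is not None and d<contact+.095: step=min(step,contact+.0951-d)
    d+=step; robot.servo_line(k+d*X,speed=.05 if step>.005 else .02); s=robot.get_state(); f=(s['force']-f0)@X
    if contact is None and f<-2: contact=d-.002; print('contact',contact)
    if step>.005 or contact is not None and d>contact+.1: print(round(d,4),((s['position']-k)@X).round(4),f.round(1))
    if contact is not None and d>contact+.1 and f<-14: break
robot.dwell(.3); s=robot.get_state(); print('travel',(s['position']-k)@X-contact,s['t'])
robot.servo_line(s['position']-.04*X,speed=.05); q=robot.get_state()['position']; robot.servo_line(q+[0,0,.13])
kh=k[:2]+.11*CX; look('end',kh,85.42,.16)
robot.goto(np.array([.35,-.35,.3]),down(85)); t=viewer.grab_frame('top')[:,:,::-1]
cv2.imwrite('pics/end.png',np.vstack([cv2.imread('pics/end_0.png')[:210],cv2.resize(t[50:246,100:492],(512,256))]))
E
```

```text
contact 0.02400000000000002
0.046 0.0469 -0.9
0.066 0.0666 -0.3
0.086 0.0866 -0.6
0.106 0.0915 -54.0
travel 0.06756346857531292 111.475
```

View pics/end.png

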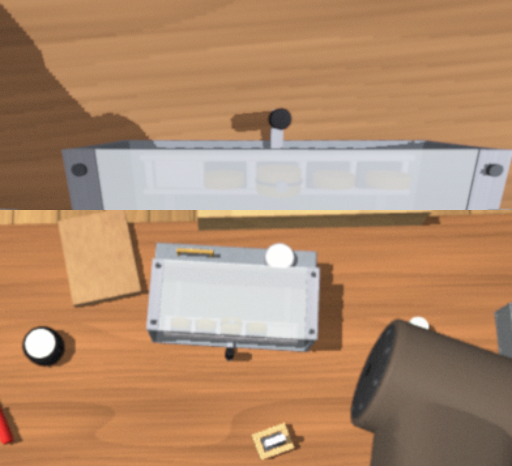

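The rack is pushed home. My contact detection missed, so the end stop was met with 54 N. I check the knob's position and whether the units are still upright.

```bash
python3 - <<'E'
from pp import *
v=pickle.load(open('pics/end.pkl','rb'))
for im,m in v:
    k=(im.max(2)<70).astype(np.uint8); k[205:]=0
    n,l,st,c=cv2.connectedComponentsWithStats(k); P=project([[.628,-.0138,.05]],m)[0]
    i=min((i for i in range(1,n) if st[i,4]>100),key=lambda i:np.linalg.norm(c[i]-P)); print(onplane([c[i]],m,.05)[0].round(4))
a=look('in',slot(2)+.1*CX,85.42,.2)
print(robot.get_state()['t'],robot.get_state()['force'])
cv2.imwrite('pics/in.png',np.vstack([cv2.resize(im[90:215,130:420],None,fx=2.5,fy=2,interpolation=cv2.INTER_CUBIC) for im,_ in a]))
E
```

```text
[ 0.6274 -0.015   0.05  ]
[ 0.6276 -0.0141  0.05  ]
119.7083 [ 0.04483103  0.19099859 -0.12704261]
```

View pics/in.png

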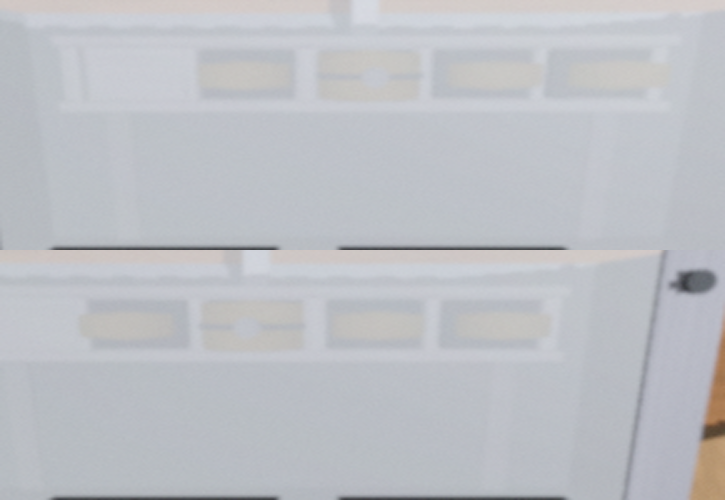

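The discs stand centred in their slots, with the dark feet even on both sides. The knob is back at its starting position, (0.6275,-0.0146).

```bash
python3 -c "
from rig import robot, viewer
print(robot.job_done())"
```

```text
the job is handed in; nothing more can be done
None
```

I handed the job in: the blank is in the parking block, the reference is in the middle slot, three plain capsules are in slots 1, 3 and 4, and the rack is fully home with all of them upright in the last pictures. The verdict was not shown, and on the way in the fingers met the rack's end stop at 54 N.

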